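Line up the bar pieces by height

TASK

Set out the four bar pieces (jigger, bottle stopper, wine cork, tea light) by height on the rail: the tallest on the cork disc at the end of the rail nearest the round wooden salt box, then falling in height along the rail to the shortest at the other end. Set each in the middle of its own disc the way up it stands now (the cork stays lying on its side), let go of it, and do not knock any piece over.

Things in the scene. Friction and masses are not known exactly. Their poses are not given: they have to be found in the camera images.
- jigger: brass hourglass jigger, 91 mm tall, at most 44 mm across; stands on its wide cup. Solid to the touch, about 40 mm across near the upper rim; grasp it across the upper cup, about 75 mm up. About 0.12 kg. Round, so any yaw may be grasped. Loose, stands upright on the worktop at the start. Origin: centre of its underside, z up. 
- bottle_stopper: bottle stopper, 51 mm tall, standing on its brass knob (35 mm across, 22 mm high), black rubber cone above (at most 22 mm across, 22 to 51 mm up). Grasp it across the cone. About 0.07 kg. Round, so any yaw may be grasped. Loose, stands upright on the worktop at the start. Origin: centre of its underside, z up. 
- cork: plain wine cork lying on its side, 45 mm long (its y axis), 23 mm across (its x axis) and so 23 mm high as it lies, about 15 g; it does not roll. Grasp it across its 23 mm. Loose, lies on the worktop with its length roughly square to the worktop's front edge. Origin: centre of its underside, z up.
- tea_light: tea light candle in a plain metal cup, 38 mm across and 15 mm tall, about 15 g. Grasp it across the outside with the fingertips. Round, so any yaw may be grasped. Loose, stands upright on the worktop at the start. Origin: centre of its underside, z up. 
- seat_a: First disc from the left: cork disc, 54 mm across, 3 mm thick, fixed on a low dark wooden rail (60 x 295 mm, brass end caps, top 10 mm above the worktop); four alike discs in a straight row at 75 mm pitch. Origin: centre of its underside; its top is 13 mm above the worktop. z up, y along the row to the left as the robot sees it, x across the row away from the robot.
- seat_b: Second disc from the left: cork disc, 54 mm across, 3 mm thick, fixed on a low dark wooden rail (60 x 295 mm, brass end caps, top 10 mm above the worktop); four alike discs in a straight row at 75 mm pitch. Origin: centre of its underside; its top is 13 mm above the worktop. z up, y along the row to the left as the robot sees it, x across the row away from the robot.
- seat_c: Third disc from the left: cork disc, 54 mm across, 3 mm thick, fixed on a low dark wooden rail (60 x 295 mm, brass end caps, top 10 mm above the worktop); four alike discs in a straight row at 75 mm pitch. Origin: centre of its underside; its top is 13 mm above the worktop. z up, y along the row to the left as the robot sees it, x across the row away from the robot.
- seat_d: Fourth disc from the left (the right-hand end): cork disc, 54 mm across, 3 mm thick, fixed on a low dark wooden rail (60 x 295 mm, brass end caps, top 10 mm above the worktop); four alike discs in a straight row at 75 mm pitch. Origin: centre of its underside; its top is 13 mm above the worktop. z up, y along the row to the left as the robot sees it, x across the row away from the robot.
- salt_cellar: round wooden salt box with a lid, 84 x 94 mm, 58 mm tall, fixed, beyond either the left or the right end of the rail: the tallest piece goes to that end (a pinch bowl, 31 mm tall, stands beyond the other end). Origin: centre of its underside. Round about: wall cabinets hang 0.46 m over the worktop, some 85 mm behind the pieces; a wall stands 0.1 m beyond the rail's right end.
Things that resemble listed ones, but are neither listed nor needed, are in the scene too. What is shaped like the jigger but blue is not meant.

How it is judged:
By the outcome, as a careful person would: the job done as asked, in the order asked, and still so for the second after the job is handed in, with the robot touching nothing.
It also fails if it takes over 115 s, if anything falls off the work surface, if the arm or the gripper's body presses on something with over 40 N, if the wrist force passes 120 N, or if a joint passes its speed limit or range.

ROBOT

A 7-joint arm with a two-finger parallel gripper is mounted at the origin on a cart in front of the work surface, level with it; the furniture and walls round the work are solid. World frame = base frame: x ahead of the robot, y to its left, z up, the work surface at z = 0. Lengths are in m, angles in rad, forces in N, time in s.
With the tool pointing down it reaches from about 0.35 to 0.9 m from the base axis. Payload 8.1 kg.
Tool frame: the origin (TCP) lies midway between the tips of the shut fingers; the grasp point (between the pads) lies 19 mm behind it; z points along the fingers, y is the line along which they close (so a half turn about z gives the same grasp; the last joint's range is limited). The gripper opens to 92 mm and grips with 3 to 60 N. Pads are 19 mm wide; open, the fingers measure 130 mm over their backs; the gripper's body (75 mm by 190 mm) begins 47 mm behind the grasp point.
Start: joints at [1.134, 0.434, 0.025, 1.573, -0.012, 1.134, -0.075], TCP at [0.205, -0.591, 0.227] pointing down, gripper open.
Joint ranges: [-2.62, 2.62], [-0.44, 2.09], [-1.27, 1.32], [0.08, 2.57], [-1.32, 4.46], [0.12, 2], [-2.74, 2.74]. Speed limits (rad/s): [2.22, 2.22, 3.01, 3.01, 3.14, 3.14, 3.14].

INTERFACE

Orientations are given as a rotation vector (axis times angle).
In Python, from cell import arm gives the robot as it stands.
- The arm moves only by the tool send_rows, never from a script. Its argument "increments" is a list of rows, each a list of 3 entries, a list of its own where there are three numbers: the finger opening in cm, from 0 to 9.18, then the shift along the tool's x, y, z in cm, then the turn, a rotation vector about the tool's x, y, z in rad. A call has 1 to 5 rows; each row shifts and turns the commanded pose from where the row before left it, along the tool's axes as they then stand; what a row does not reach is not made up. A row lasts 1/10 s, in which the tool goes at most 50 mm and 8.59 degrees, less where a joint would pass 70% of its speed; a pose out of reach is approached as far as the arm can. A call is refused whole if a number of a shift passes 5 or a number of a turn 0.15, either way. A call with a gripper value outside its range is refused whole. The fingers move at their own pace and stop on an object; "force" is the grip in N (left out, the last holds). Time passes only in rows, so rows that do not move let the fingers close. It gives the time, the measured TCP pose, the force, the opening and the grip force at its end, in the units of the state.
- arm.observe(): the state, without advancing time (a new reading comes with each control period).
- arm.get_image(name): name is "scene" or "top" or "wrist"; returns the picture (400x640x3 uint8, red, green, blue); there is no depth.
- arm.camera_params(name): a dict with "camera_matrix" (3x3 intrinsics, pixels), "R" (3x3) and "t" (3): a world point X has camera coordinates R X + t. Camera axes: x right, y down, z forward; pixel columns grow to the right and rows downward; lengths in m; the calibration is good to about 2 mm. The wrist camera is an equidistant fisheye: a pixel r from the principal point sees the ray r / f radians off the axis. A picture is of the moment at which its call begins: read the wrist's pose just before it. camera_params takes no time and is no camera call; for the wrist camera it gives the pose at the moment of the call.
- arm.sign_off(): hands the job in; it is judged then, once.
The state is a dict: "clock": time; "joints": joint angles; "dq": joint speeds; "joint_efforts": joint torques, N m; "position": TCP position; "ee_rot": TCP orientation; "force": force on the tool from outside, world axes, zero at the start; "ft_torque": the same for the moment, N m; "width": opening from 0.0 (shut) to 1.0 (fully open); "gripper_force": force on a finger pad.
Only numpy, scipy, OpenCV 4.12 (cv2) and the standard library are available. Lean on these libraries where they do the work, as an engineer would, in place of code of your own. Each camera call takes 0.05 s, during which the arm holds its last target. There are 200 camera calls.

## Working session

There is one attempt and no reset: what is moved stays moved. The work goes in short steps, Python scripts to look and compute and a tool call to move; the robot and the scene stay as the last step left them, time stands still between calls to the robot, and variables do not carry over. Pictures are saved under pics/ and viewed, at most 17 in all, crops included, and the job is handed in when it is done.

Besides the shell and the picture viewer there is one more tool, called after "Emit:" in YAML: its name, and indented under it one key for each argument. send_rows: Moves the arm, as the interface text tells. Its arguments: {"type":"object","properties":{"increments":{"type":"array"},"force":{"type":"number"}},"required":["increments"]}

```bash
mkdir -p pics; ls; python3 - <<'E'
from cell import arm
import cv2
s=arm.observe(); print({k:s[k] for k in('clock','position','ee_rot','width','force')})
for n in("scene","top","wrist"):
    p=arm.camera_params(n); print(n,p)
    cv2.imwrite(f"pics/{n}0.png",cv2.cvtColor(arm.get_image(n),cv2.COLOR_RGB2BGR))
E
```

```text
pics
{'clock': 0.0, 'position': array([ 0.20453797, -0.59002807,  0.22592619]), 'ee_rot': array([-3.09642818e+00, -5.21416369e-01,  6.20664719e-04]), 'width': 0.9997382857411374, 'force': array([0.6300815 , 0.10798151, 0.67281137])}
scene {'camera_matrix': array([[483.14306052,   0.        , 313.93978125],
       [  0.        , 483.14306052, 199.74417865],
       [  0.        ,   0.        ,   1.        ]]), 'R': array([[-0.84234156, -0.53874435, -0.0146706 ],
       [-0.32776444,  0.53369738, -0.77957526],
       [ 0.42782142, -0.65186014, -0.62613672]]), 't': array([0.45129095, 0.14098443, 1.07235639])}
top {'camera_matrix': array([[418.74417199,   0.        , 324.66730978],
       [  0.        , 418.74417199, 205.18883464],
       [  0.        ,   0.        ,   1.        ]]), 'R': array([[-0.02104339, -0.99963128, -0.01716062],
       [-0.98132078,  0.02393483, -0.19088386],
       [ 0.19122421,  0.01282323, -0.98146262]]), 't': array([0.12498335, 0.49715899, 1.10986352])}
wrist {'camera_matrix': array([[309.70691629,   0.        , 319.62829602],
       [  0.        , 309.70691629, 194.82620374],
       [  0.        ,   0.        ,   1.        ]]), 'R': array([[ 3.27000590e-01, -9.45023962e-01, -5.71006279e-04],
       [-9.08452094e-01, -3.14512211e-01,  2.75312300e-01],
       [-2.60356309e-01, -8.95085528e-02, -9.61354675e-01]]), 't': array([-0.6239862 , -0.0332065 ,  0.39046487])}
```

View pics/scene0.png

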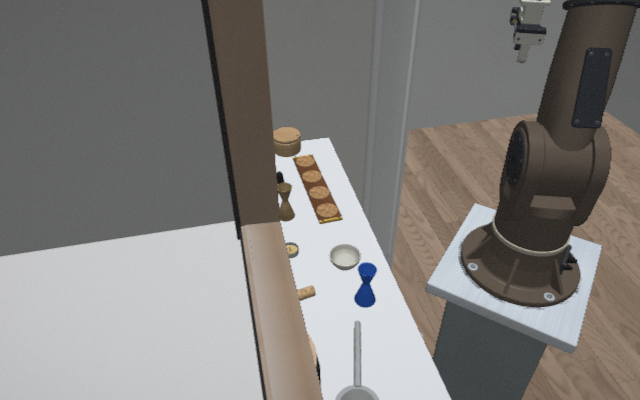

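View pics/top0.png

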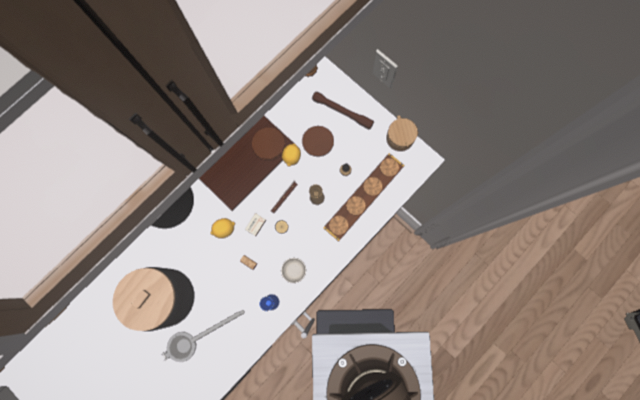

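The top view shows the rail running from (338,226) to (391,166). The salt box is at its right/far end (402,133) and the pinch bowl at (293,270). Brass jigger is at (316,194) and the blue decoy at (269,302). Stopper is at (346,169), tea light at (282,227), cork at (248,262). I'll confirm these in one enlarged crop.

```bash
python3 - <<'E'
import cv2
t=cv2.imread('pics/top0.png')[110:310,220:440]; s=cv2.imread('pics/scene0.png')[110:310,240:360]
a=cv2.resize(t,None,fx=2.2,fy=2.2,interpolation=cv2.INTER_CUBIC); b=cv2.resize(s,None,fx=2.2,fy=2.2,interpolation=cv2.INTER_CUBIC)
cv2.imwrite('pics/crop0.png',cv2.hconcat([a,b]))
E
```

```text
(no output)
```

View pics/crop0.png

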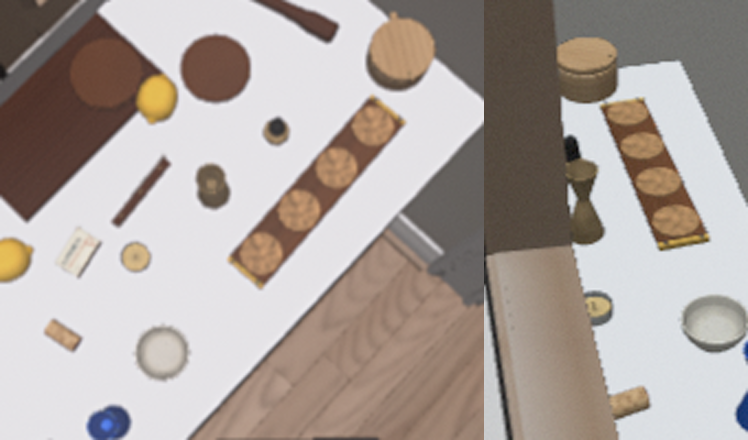

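View pics/wrist0.png

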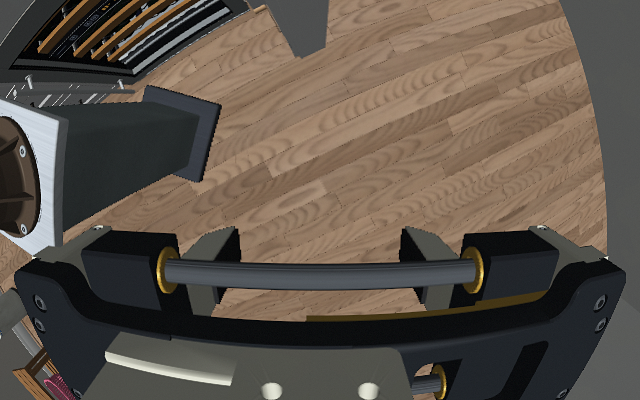

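```bash
cat > h.py <<'E'
import numpy as np, cv2
def ray(p,uv,fish=False):
    K=p['camera_matrix'];R=np.array(p['R']);c=-R.T@np.array(p['t'])
    x=(uv[0]-K[0,2])/K[0,0];y=(uv[1]-K[1,2])/K[1,1]
    if fish:
        r=np.hypot(x,y); k=np.sin(r)/r if r>1e-9 else 1; d=np.array([x*k,y*k,np.cos(r)])
    else: d=np.array([x,y,1.])
    d=R.T@d; return c,d/np.linalg.norm(d)
def onz(cd,z): c,d=cd; return c+d*(z-c[2])/d[2]
def tri(a,b):
    A=np.zeros((3,3));v=np.zeros(3);
    for c,d in(a,b): P=np.eye(3)-np.outer(d,d);A+=P;v+=P@c
    X=np.linalg.solve(A,v); g=[np.linalg.norm((np.eye(3)-np.outer(d,d))@(X-c)) for c,d in(a,b)]
    return X,sum(g)
def proj(p,X,fish=False):
    K=p['camera_matrix'];q=np.array(p['R'])@X+np.array(p['t'])
    if fish:
        th=np.arctan2(np.hypot(q[0],q[1]),q[2]);s=th/np.hypot(q[0],q[1]);q=np.array([q[0]*s,q[1]*s,1])
    return K[0,0]*q[0]/q[2]+K[0,2],K[1,1]*q[1]/q[2]+K[1,2]
def blob(mask,seed):
    n,l,st,ce=cv2.connectedComponentsWithStats(mask.astype(np.uint8))
    ys,xs=np.nonzero(l); i=np.argmin((xs-seed[0])**2+(ys-seed[1])**2); k=l[ys[i],xs[i]]
    return ce[k],st[k],(l==k)
E
python3 - <<'E'
from h import *; from cell import arm
np.set_printoptions(precision=4,suppress=True)
pt,ps=arm.camera_params('top'),arm.camera_params('scene')
T=cv2.cvtColor(cv2.imread('pics/top0.png'),cv2.COLOR_BGR2HSV);S=cv2.cvtColor(cv2.imread('pics/scene0.png'),cv2.COLOR_BGR2HSV)
mt=(T[...,1]>50)|(T[...,2]<110)
out={}
for n,sd,h in(('jigger',(316,194),.045),('stopper',(346,169),.025),('cork',(248,262),.0115),('tea',(282,227),.0075)):
    c,st,m=blob(mt,sd); out[n]=c; print(n,c,st,onz(ray(pt,c),h))
# discs: orange-ish brighter than rail
for cam,p,I,seeds in(('top',pt,T,((391,166),(373,186),(356,205),(338,226))),('scene',ps,S,((305,161),(312,176),(319,192),(327,210)))):
    m=(I[...,2]>125)&(I[...,1]>70)
    m=cv2.morphologyEx(m.astype(np.uint8),cv2.MORPH_OPEN,np.ones((3,3)))
    for i,sd in enumerate(seeds):
        c,st,_=blob(m,sd); out[cam,i]=ray(p,c); print(cam,i,c,st,onz(out[cam,i],.013))
for i in range(4): print('disc',i,*tri(out['top',i],out['scene',i]))
ms=(S[...,1]>60)&(S[...,2]<190)
for sd in((286,203),(290,250),(306,294)):
    c,st,_=blob(ms,sd);print('scene',c,st)
E
```

```text
jigger [316.1373 194.2402] [310 185  14  19 204] [0.5324 0.1369 0.045 ]
stopper [345.1667 169.3222] [340 164  11  11  90] [0.608  0.0529 0.025 ]
cork [247.9259 261.9074] [241 256  15  13 108] [0.351  0.3319 0.0115]
tea [281.3475 226.4153] [276 221  12  12 118] [0.4494 0.2387 0.0075]
top 0 [389.7968 166.3548] [380 157  21  20 310] [ 0.617  -0.0771  0.013 ]
top 1 [372.739  185.8678] [363 177  20  19 295] [ 0.5601 -0.0252  0.013 ]
top 2 [355.701  205.0797] [346 196  20  19 301] [0.505  0.0257 0.013 ]
top 3 [337.8087 225.5681] [327 215  22  23 345] [0.4473 0.0782 0.013 ]
scene 0 [304.8523 160.5341] [296 155  19  12 176] [ 0.6154 -0.0767  0.013 ]
scene 1 [311.5185 175.6085] [302 170  20  12 189] [ 0.5595 -0.0251  0.013 ]
scene 2 [318.6967 191.9716] [309 186  20  13 211] [0.504  0.0263 0.013 ]
scene 3 [326.9414 209.6151] [317 203  21  14 239] [0.4482 0.0763 0.013 ]
disc 0 [ 0.6166 -0.0774  0.0123] 0.0012278375103018768
disc 1 [ 0.5599 -0.0254  0.0127] 0.0005021488499241536
disc 2 [0.5049 0.0255 0.0122] 0.0006798045056431033
disc 3 [0.447  0.0783 0.015 ] 1.4962021532338307e-05
scene [258.9963 149.4728] [  208     0   111   400 11530]
scene [258.9963 149.4728] [  208     0   111   400 11530]
scene [305.3701 293.0195] [297 286  18  15 154]
```

```bash
python3 - <<'E'
from h import *; from cell import arm
np.set_printoptions(precision=4,suppress=True)
pt,ps=arm.camera_params('top'),arm.camera_params('scene')
for p,a,b in((ps,(415,0),(398,260)),(pt,(435,248),(640,170))):
    c,d1=ray(p,a);_,d2=ray(p,b);n=np.cross(d1,d2);print('cam',c,'normal',n/np.linalg.norm(n)); 
    globals()['n%d'%(p is pt)]=(n,c)
A=np.array([n0[0][:2],n1[0][:2]]);b=np.array([n0[0]@(n0[1]*[1,1,0]),n1[0]@(n1[1]*[1,1,0])])
print('wall end',np.linalg.solve(A,b))
print('salt',onz(ray(pt,(402,133)),.05),'corner',onz(ray(pt,(443,160)),0),onz(ray(pt,(327,58)),0))
w=arm.camera_params('wrist');s=arm.observe()
from scipy.spatial.transform import Rotation as Ro
Rt=Ro.from_rotvec(s['ee_rot']).as_matrix();c=-w['R'].T@w['t'];print('cam in tool',Rt.T@(c-s['position']));print(Rt.T@w['R'].T)
print(Rt, s['joints'])
E
```

```text
cam [-0.0324  0.8669  0.788 ] normal [ 0.9245  0.3781 -0.0475]
cam [0.2783 0.0988 1.1863] normal [-0.9441 -0.3297  0.0012]
wall end [0.2582 0.1562]
salt [ 0.7039 -0.1112  0.05  ] corner [ 0.636  -0.2356  0.    ] [0.9737 0.0973 0.    ]
cam in tool [ 0.0752 -0.0005 -0.1581]
[[-0.0007 -0.9614 -0.2752]
 [ 1.     -0.0008  0.0006]
 [-0.0008 -0.2752  0.9614]]
[[ 0.9448  0.3276 -0.0005]
 [ 0.3276 -0.9448  0.001 ]
 [-0.0001 -0.0011 -1.    ]] [ 1.1344  0.435   0.025   1.5738 -0.0116  1.134  -0.0751]
```

Rail discs come out at about 12.5 mm by two views, at 75 mm pitch, which matches the text. The salt box is at the far-right end, so the jigger goes on disc D, the stopper on C, the cork on B and the tea light on A. I'll square the tool to the world axes, then retract around the end of the wall.

Emit:
send_rows:
  increments:
    - [6,[0,0,0],[0,0,0.112]]
    - [6,[0,0,0],[0,0,0.111]]
    - [6,[0,0,0],[0,0,0.111]]
    - [6,[-1,-4,0],[0,0,0]]
    - [6,[-1,-4,0],[0,0,0]]

```text
clock: 0.65
position: [0.1845, -0.5096, 0.2258]
ee_rot: [-3.141, 0.001, 0.001]
force: [0.2, 0.1, 0.4]
width: 0.665
gripper_force: 0.0
```

Emit:
send_rows:
  increments:
    - [6,[-1,-4,0],[0,0,0]]
    - [6,[0,-4,0],[0,0,0]]
    - [6,[2,-4,0],[0,0,0]]
    - [6,[3,-3,0],[0,0,0]]
    - [6,[3,-3,0],[0,0,0]]

```text
clock: 1.15
position: [0.2551, -0.3291, 0.2269]
ee_rot: [3.141, -0.002, 0.0]
force: [1.5, -0.5, -0.0]
width: 0.65
gripper_force: 0.0
```

Emit:
send_rows:
  increments:
    - [6,[3,-4,0],[0,0,0]]
    - [6,[3,-4,0],[0,0,0]]
    - [6,[3,-4,0],[0,0,0]]
    - [6,[3,-4,0],[0,0,0]]
    - [6,[3,-4,0],[0,0,0]]

```text
clock: 1.65
position: [0.4056, -0.1288, 0.2269]
ee_rot: [3.141, -0.001, 0.001]
force: [0.8, -1.1, -0.4]
width: 0.653
gripper_force: 0.0
```

Emit:
send_rows:
  increments:
    - [6,[3,-3,0],[0,0,0]]
    - [6,[4,-3,0],[0,0,0]]
    - [6,[4,-3,0],[0,0,0]]
    - [6,[4,-3,0],[0,0,0]]
    - [6,[3,-3,0],[0,0,0]]

```text
clock: 2.15
position: [0.5868, 0.0207, 0.2263]
ee_rot: [-3.142, 0.001, -0.0]
force: [0.6, -1.1, -0.0]
width: 0.655
gripper_force: 0.0
```

```bash
cat > snap.py <<'E'
import sys,pickle,cv2
from cell import arm
n=sys.argv[1]; s=arm.observe(); p=arm.camera_params('wrist'); im=arm.get_image('wrist')
cv2.imwrite(f'pics/{n}.png',cv2.cvtColor(im,cv2.COLOR_RGB2BGR)); pickle.dump(p,open(f'{n}.pkl','wb'))
print(s['clock'],s['position'],s['width'],s['force'])
E
python3 snap.py w1
```

```text
2.15 [0.58683373 0.02067604 0.22626862] 0.6546939826179867 [ 0.63848251 -1.07920849 -0.01492301]
```

View pics/w1.png

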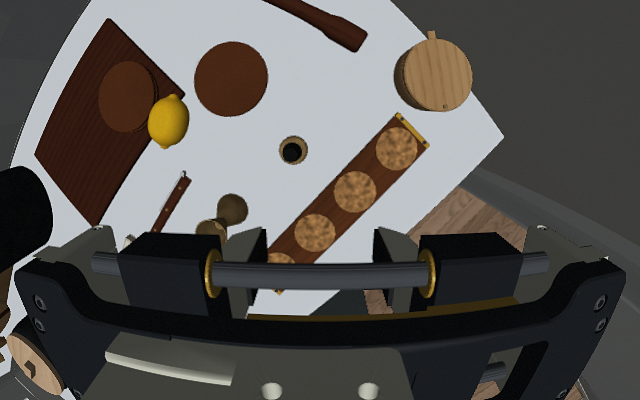

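The wrist view shows the stopper at (292,150) with its black tip at (291,152), and the discs at (397,149), (355,191) and (315,232). The salt box is at (435,75) and the jigger is half hidden at (225,215). Next I'll measure the stopper and discs with wrist + top.

```bash
python3 - <<'E'
from h import *; from cell import arm; import pickle
np.set_printoptions(precision=4,suppress=True)
pt=arm.camera_params('top');pw=pickle.load(open('w1.pkl','rb'))
W=cv2.cvtColor(cv2.imread('pics/w1.png'),cv2.COLOR_BGR2HSV);T=cv2.cvtColor(cv2.imread('pics/top0.png'),cv2.COLOR_BGR2HSV)
c,st,m=blob((W[...,2]<45),(291,152)); ct,stt,_=blob(T[...,2]<60,(346,167))
print('tip',c,st,ct,stt,tri(ray(pw,c,1),ray(pt,ct)),onz(ray(pw,c,1),.051))
m=((W[...,1]>60)|(W[...,2]<110)); c,st,mm=blob(m,(292,150)); print('body',c,st,onz(ray(pw,c,1),.013))
m=cv2.morphologyEx(((W[...,2]>115)&(W[...,1]>70)).astype(np.uint8),cv2.MORPH_OPEN,np.ones((5,5)))
for sd,tt in(((397,149),(389.8,166.35)),((355,191),(372.74,185.87)),((315,232),(355.7,205.1))):
    c,st,mm=blob(m,sd); (e,ax,an)=cv2.minAreaRect(np.argwhere(mm)[:,::-1].astype(np.float32)); print('disc',c,e,ax,onz(ray(pw,c,1),.013),onz(ray(pw,e,1),.013),tri(ray(pw,c,1),ray(pt,tt)))
E
```

```text
tip [291.6609 151.8408] [283 143  19  19 289] [345.5882 167.5882] [343 165   6   6  17] (array([0.6119, 0.0526, 0.0301]), np.float64(0.0018158031816738326)) [0.6151 0.0516 0.051 ]
body [293.2217 149.6443] [279 136  29  29 627] [0.6124 0.0531 0.013 ]
disc [396.1352 149.253 ] (396.0, 148.5) (41.0, 40.0) [ 0.6138 -0.0729  0.013 ] [ 0.6147 -0.0727  0.013 ] (array([ 0.6149, -0.074 ,  0.0178]), np.float64(0.004747864775759518))
disc [354.44   192.2444] (355.0, 191.5) (39.0, 40.0) [ 0.5589 -0.0222  0.013 ] [ 0.5599 -0.0229  0.013 ] (array([ 0.5595, -0.0235,  0.0151]), np.float64(0.0030222965779876203))
disc [314.2513 232.9559] (314.5, 233.0) (36.0, 39.0) [0.5041 0.0283 0.013 ] [0.504 0.028 0.013] (array([0.5047, 0.027 , 0.015 ]), np.float64(0.0025385213205951843))
```

Emit:
send_rows:
  increments:
    - [5,[1.2,-1.6,2.5],[0,0,0]]
    - [5,[1.3,-1.5,2.5],[0,0,0]]
    - [5,[0,0,2.5],[0,0,0]]
    - [5,[0,0,2.5],[0,0,0]]
    - [5,[0,0,1.5],[0,0,0]]

```text
clock: 2.7
position: [0.6087, 0.0501, 0.1094]
ee_rot: [3.141, -0.0, -0.005]
force: [0.9, 0.3, -0.4]
width: 0.544
gripper_force: 0.0
```

```bash
python3 snap.py w2
```

```text
2.7 [0.60874323 0.05012943 0.10942063] 0.5444323285811401 [ 0.8894167   0.25069806 -0.38536783]
```

View pics/w2.png

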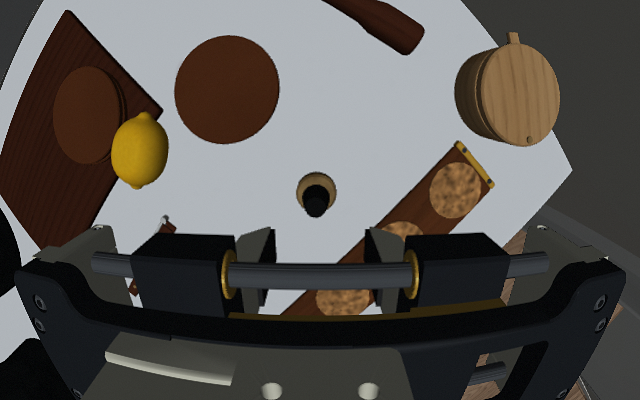

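The second wrist view shows the stopper between the fingers at (316,193), its tip at (316,200) and the end disc at (456,189). Now I'll triangulate the tip and the end disc from w1 + w2.

```bash
python3 - <<'E'
from h import *; from cell import arm; import pickle
np.set_printoptions(precision=4,suppress=True)
p1,p2=[pickle.load(open(f'w{i}.pkl','rb')) for i in(1,2)]
W=cv2.cvtColor(cv2.imread('pics/w2.png'),cv2.COLOR_BGR2HSV)
c,st,m=blob((W[...,2]<50),(316,200)); print(c,st)
top=(st[0]+st[2]/2-.5, st[1]+st[3]-st[2]/2-.5)
print('tip',top,tri(ray(p1,(291.7,151.8),1),ray(p2,top,1)),onz(ray(p2,top,1),.051))
# knob: fit circle to outer contour upper half
m=((W[...,1]>60)|(W[...,2]<110)); c,st,mm=blob(m,(316,190)); k=(st[0]+st[2]/2-.5,st[1]+st[2]/2-.5); print('knob',k,st,onz(ray(p2,k,1),.011))
m=cv2.morphologyEx(((W[...,2]>115)&(W[...,1]>70)).astype(np.uint8),cv2.MORPH_OPEN,np.ones((5,5)))
c,st,mm=blob(m,(456,189)); print('disc0',c,st,onz(ray(p2,c,1),.013),tri(ray(p1,(396.1,149.2),1),ray(p2,c,1)))
print(arm.observe()['position'])
E
```

```text
[315.5239 199.9274] [302 185  28  32 689]
tip (np.float64(315.5), np.float64(202.5)) (array([0.6137, 0.0531, 0.043 ]), np.float64(0.0017835775013452632)) [0.6158 0.0538 0.051 ]
knob (np.float64(316.0), np.float64(192.0)) [ 296  172   41   46 1370] [0.6126 0.0539 0.011 ]
disc0 [454.6372 190.1583] [ 430  163   51   53 1232] [ 0.6149 -0.0721  0.013 ] (array([ 0.6135, -0.0741,  0.0085]), np.float64(0.0005551225586212336))
[0.6078 0.0498 0.1078]
```

Emit:
send_rows:
  increments:
    - [5,[0.4,-0.4,1],[0,0,0]]
    - [5,[0,0,2],[0,0,0]]
    - [5,[0,0,2],[0,0,0]]
    - [5,[0,0,2],[0,0,0]]
    - [5,[0,0,1.5],[0,0,0]]
  force: 15

```text
clock: 3.25
position: [0.6146, 0.0545, 0.0264]
ee_rot: [-3.141, 0.001, -0.002]
force: [0.3, -0.6, 0.2]
width: 0.546
gripper_force: 0.0
```

Emit:
send_rows:
  increments:
    - [5,[0,0,0.4],[0,0,0]]
    - [1.8,[0,0,0],[0,0,0]]
    - [1.5,[0,0,0],[0,0,0]]
    - [1.5,[0,0,0],[0,0,0]]
    - [1.5,[0,0,0],[0,0,0]]

```text
clock: 3.75
position: [0.6144, 0.0544, 0.0235]
ee_rot: [-3.142, 0.001, -0.002]
force: [-0.2, -0.6, -0.2]
width: 0.246
gripper_force: 0.2
```

Emit:
send_rows:
  increments:
    - [1.0,[0,0,0],[0,0,0]]
    - [1.0,[0,0,0],[0,0,0]]
    - [1.0,[0,0,0],[0,0,0]]
    - [1.0,[0,0,0],[0,0,0]]

```text
clock: 4.15
position: [0.6145, 0.0543, 0.0234]
ee_rot: [3.142, -0.001, 0.002]
force: [-0.6, -1.3, 6.5]
width: 0.228
gripper_force: 15.0
```

```bash
python3 snap.py w3
```

```text
4.15 [0.61445517 0.05432293 0.02342364] 0.22843489573933914 [-0.620109   -1.26930139  6.4550006 ]
```

View pics/w3.png

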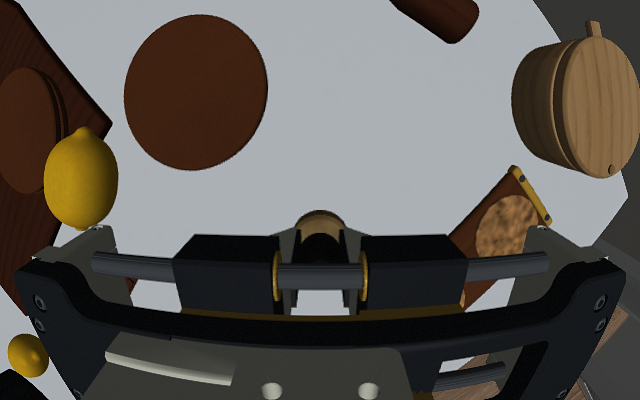

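Emit:
send_rows:
  increments:
    - [1.0,[0,0,-1],[0,0,0]]
    - [1.0,[0,0,-2],[0,0,0]]
    - [1.0,[0,0,-3],[0,0,0]]
    - [1.0,[-0.7,1,-1],[0,0,0]]
    - [1.0,[-1.5,2,0],[0,0,0]]

```text
clock: 4.7
position: [0.5934, 0.0258, 0.0949]
ee_rot: [-3.14, -0.003, -0.007]
force: [-0.8, -0.6, -1.5]
width: 0.229
gripper_force: 15.0
```

Emit:
send_rows:
  increments:
    - [1.0,[-1.2,1.8,0],[0,0,0]]
    - [1.0,[-1,1.5,0],[0,0,0]]
    - [1.0,[-0.7,1,0],[0,0,0]]
    - [1.0,[-0.3,0.5,0],[0,0,0]]
    - [1.0,[0,0,0],[0,0,0]]

```text
clock: 5.2
position: [0.5597, -0.0243, 0.0927]
ee_rot: [3.141, -0.002, -0.0]
force: [-0.2, -0.2, -0.7]
width: 0.231
gripper_force: 15.0
```

```bash
python3 snap.py w4; python3 - <<'E'
from h import *; import pickle
p=pickle.load(open('w3.pkl','rb')); print('knob edge x',onz(ray(p,(319,211),1),.011))
E
```

```text
5.2 [ 0.55967862 -0.02426034  0.09267   ] 0.23071472623234185 [-0.22832623 -0.16076162 -0.74726857]
knob edge x [0.63087747 0.05538949 0.011     ]
```

View pics/w4.png

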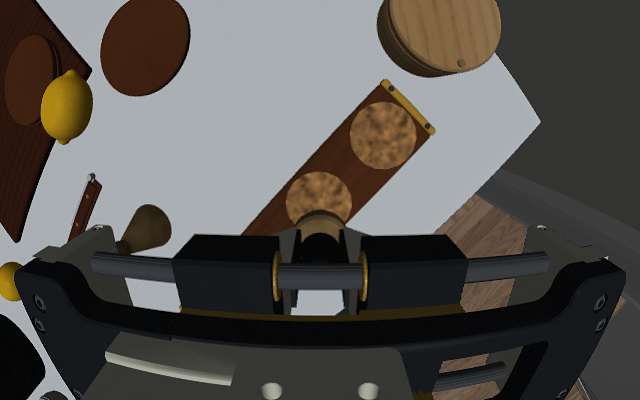

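The stopper is held over the second disc from the right, disc centre about (319,204), with the end disc at (382,135). I'll check both.

```bash
python3 - <<'E'
from h import *; import pickle
np.set_printoptions(precision=4,suppress=True)
p=pickle.load(open('w4.pkl','rb'))
W=cv2.cvtColor(cv2.imread('pics/w4.png'),cv2.COLOR_BGR2HSV)
m=cv2.morphologyEx(((W[...,2]>105)&(W[...,1]>70)).astype(np.uint8),cv2.MORPH_OPEN,np.ones((5,5)))
for sd,k in(((382,135),None),((319,195),1)):
    c,st,mm=blob(m,sd); print(c,st,onz(ray(p,c,1),.013))
    u,v=np.meshgrid(range(640),range(400)); 
    cs,_=cv2.findContours(mm.astype(np.uint8),0,1); P=max(cs,key=len)[:,0]
    Q=np.array([onz(ray(p,q,1),.013)[:2] for q in P if q[1]<(200 if k else 400)])
    A=np.c_[2*Q,np.ones(len(Q))];s=np.linalg.lstsq(A,(Q**2).sum(1),rcond=None)[0]; print('circle',s[:2],np.sqrt(s[2]+s[0]**2+s[1]**2))
E
```

```text
[383.2469 136.1642] [ 350  102   66   67 2758] [ 0.614  -0.0731  0.013 ]
circle [ 0.6145 -0.0742] 0.021351555012122395
[318.2496 195.8131] [ 286  172   66   47 1787] [ 0.5658 -0.0225  0.013 ]
circle [ 0.5685 -0.0233] 0.01686342161250254
```

Emit:
send_rows:
  increments:
    - [1.0,[0.1,0,1.5],[0,0,0]]
    - [1.0,[0,0,1.5],[0,0,0]]
    - [1.0,[0,0,1.3],[0,0,0]]
    - [1.0,[0,0,0.8],[0,0,0]]
    - [1.0,[0,0,0.2],[0,0,0]]

```text
clock: 5.75
position: [0.5605, -0.0231, 0.0387]
ee_rot: [-3.141, -0.001, 0.002]
force: [0.2, 0.3, -0.4]
width: 0.232
gripper_force: 15.0
```

Emit:
send_rows:
  increments:
    - [1.0,[0,0,0.1],[0,0,0]]
    - [1.0,[0,0,0],[0,0,0]]

```text
clock: 5.95
position: [0.5613, -0.0235, 0.0391]
ee_rot: [-3.142, 0.0, -0.001]
force: [0.9, 0.2, -1.0]
width: 0.231
gripper_force: 15.0
```

Emit:
send_rows:
  increments:
    - [1.0,[0,0,0.15],[0,0,0]]
    - [1.0,[0,0,0.1],[0,0,0]]
    - [1.0,[0,0,0],[0,0,0]]

```text
clock: 6.25
position: [0.5612, -0.0237, 0.0365]
ee_rot: [3.141, -0.001, 0.001]
force: [-0.3, 0.9, 0.8]
width: 0.228
gripper_force: 15.0
```

Emit:
send_rows:
  increments:
    - [1.0,[0,0,0.1],[0,0,0]]
    - [1.0,[0,0,0],[0,0,0]]

```text
clock: 6.45
position: [0.5612, -0.0237, 0.0363]
ee_rot: [3.141, -0.001, 0.001]
force: [-3.7, -0.5, 10.9]
width: 0.227
gripper_force: 15.0
```

Emit:
send_rows:
  increments:
    - [3,[0,0,0],[0,0,0]]
    - [4.5,[0,0,0],[0,0,0]]
    - [4.5,[0,0,0],[0,0,0]]
    - [4.5,[0,0,0],[0,0,0]]
    - [4.5,[0,0,-1],[0,0,0]]

```text
clock: 6.95
position: [0.5599, -0.0237, 0.0444]
ee_rot: [3.142, -0.0, -0.004]
force: [0.7, 0.6, 0.1]
width: 0.49
gripper_force: 0.0
```

Emit:
send_rows:
  increments:
    - [4.5,[0,0,-3],[0,0,0]]
    - [4.5,[0,0,-4],[0,0,0]]
    - [6.5,[0,0,-4],[0,0,0]]
    - [6.5,[0,-3,-4],[0,0,0]]
    - [6.5,[-1,-4,-1],[0,0,0]]

```text
clock: 7.45
position: [0.5541, 0.0455, 0.2105]
ee_rot: [-3.141, 0.008, -0.013]
force: [0.0, 1.2, -0.1]
width: 0.686
gripper_force: 0.0
```

Emit:
send_rows:
  increments:
    - [6.5,[-1,-4,0],[0,0,0]]
    - [6.5,[-1,-3,0],[0,0,0]]
    - [6.5,[0,0,0],[0,0,0]]

```text
clock: 7.75
position: [0.5291, 0.1222, 0.2065]
ee_rot: [-3.139, -0.012, -0.001]
force: [-0.7, 0.2, -0.3]
width: 0.705
gripper_force: 0.0
```

```bash
python3 snap.py w5
```

```text
7.75 [0.52912933 0.12215874 0.20651458] 0.7049458307103941 [-0.65279422  0.24626071 -0.26504298]
```

View pics/w5.png

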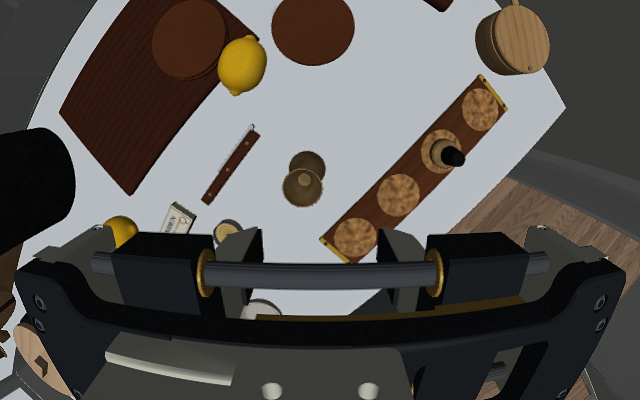

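The wrist view shows the stopper standing on its disc (knob at (440,152)), and all four discs. The jigger's upper rim is at (303,187) and its foot at (307,167). Next I'll measure the jigger by rim and foot.

```bash
cat >> h.py <<'E'
def circ(p,P,z):
    Q=np.array([onz(ray(p,q,1),z)[:2] for q in P]);A=np.c_[2*Q,np.ones(len(Q))];s=np.linalg.lstsq(A,(Q**2).sum(1),rcond=None)[0]
    return s[:2],np.sqrt(s[2]+s[0]**2+s[1]**2)
def cont(mm): return max(cv2.findContours(mm.astype(np.uint8),0,1)[0],key=len)[:,0]
E
python3 - <<'E'
from h import *; import pickle; from cell import arm
np.set_printoptions(precision=4,suppress=True)
p=pickle.load(open('w5.pkl','rb'));pt=arm.camera_params('top')
W=cv2.cvtColor(cv2.imread('pics/w5.png'),cv2.COLOR_BGR2HSV)
c,st,mm=blob((W[...,1]>60)|(W[...,2]<110),(303,187)); print(c,st); P=cont(mm)
up=P[P[:,1]<165]; lo=P[P[:,1]>182]
s,r=circ(p,lo,.091); print('rim@.091',s,r); s2,r2=circ(p,up,.003); print('foot@.003',s2,r2)
u=(st[0]+st[2]/2-.5, st[1]+st[3]-.5-20)
print('rim px',proj(p,[*s,.091],1))
T=cv2.cvtColor(cv2.imread('pics/top0.png'),cv2.COLOR_BGR2HSV)
ct,stt,mt=blob((T[...,1]>50)|(T[...,2]<110),(316,194)); Pt=cont(mt); rim=(stt[0]+6.6,stt[1]+7)
print('tri rim',rim,tri(ray(p,proj(p,[*s,.091],1),1),ray(pt,rim)))
m=cv2.morphologyEx(((W[...,2]>110)&(W[...,1]>70)).astype(np.uint8),cv2.MORPH_OPEN,np.ones((3,3)))
for sd in((480,109),(398,195),(355,237)):
    c,st,mm=blob(m,sd); print('disc',c,st,onz(ray(p,c,1),.013))
c,st,mm=blob((W[...,2]<45),(454,157));print('stopper tip',c,st,onz(ray(p,c,1),.055)); print(arm.observe()['position'])
E
```

```text
[304.1296 179.0219] [ 283  151   43   56 1828]
rim@.091 [0.5323 0.1392] 0.017667846407079173
foot@.003 [0.5333 0.1387] 0.020970612045087232
rim px (np.float64(302.0198378040824), np.float64(187.93966241160496))
tri rim (np.float64(316.6), np.int32(192)) (array([0.5302, 0.137 , 0.0833]), np.float64(0.0054266498624074445))
disc [481.0381 107.9221] [ 462   82   41   49 1130] [ 0.6161 -0.0744  0.013 ]
disc [397.9811 195.1852] [ 378  174   42   42 1220] [0.5039 0.0285 0.013 ]
disc [353.1969 238.8274] [ 327  218   49   44 1234] [0.447  0.0809 0.013 ]
stopper tip [452.1622 156.383 ] [441 146  24  21 376] [ 0.5596 -0.0188  0.055 ]
[0.5301 0.1191 0.2062]
```

Emit:
send_rows:
  increments:
    - [6.5,[0.2,-1.9,2],[0,0,0]]
    - [6.5,[0,0,3],[0,0,0]]
    - [6.5,[0,0,3],[0,0,0]]
    - [6.5,[0,0,1.5],[0,0,0]]
    - [6.5,[0,0,0],[0,0,0]]

```text
clock: 8.3
position: [0.5319, 0.1335, 0.1083]
ee_rot: [3.14, -0.003, -0.006]
force: [0.2, 0.7, 0.6]
width: 0.712
gripper_force: 0.0
```

```bash
python3 - <<'E'
from h import *; from cell import arm
from scipy.spatial.transform import Rotation as Ro
np.set_printoptions(precision=4,suppress=True)
s=arm.observe();p=arm.camera_params('wrist');I=arm.get_image('wrist');cv2.imwrite('pics/w6.png',I[...,::-1])
print(s['position'],Ro.from_rotvec(s['ee_rot']).as_matrix()[:,2])
W=cv2.cvtColor(I,cv2.COLOR_RGB2HSV)
c,st,mm=blob((W[...,1]>60)|(W[...,2]<110),proj(p,[.5325,.139,.091],1)); print(proj(p,[.5325,.139,.091],1),c,st); P=cont(mm)
up=P[P[:,1]<st[1]+12]; print(circ(p,up,.003))
E
```

```text
[0.5319 0.1335 0.1083] [-0.0039 -0.0018 -1.    ]
(np.float64(311.67881405825807), np.float64(232.61742517274033)) [312.3457 215.3498] [ 282  169   60   91 4139]
(array([0.5335, 0.1386]), np.float64(0.021122424862025504))
```

Emit:
send_rows:
  increments:
    - [6.5,[0.1,-0.5,0.7],[0,0,0]]
    - [6.5,[0,0,1.5],[0,0,0]]
    - [6.5,[0,0,1.5],[0,0,0]]
    - [6.5,[0,0,1.3],[0,0,0]]
    - [6.5,[0,0,0],[0,0,0]]
  force: 15

```text
clock: 8.85
position: [0.5335, 0.1402, 0.0592]
ee_rot: [3.141, -0.001, -0.002]
force: [-0.8, -0.6, -0.1]
width: 0.708
gripper_force: 0.0
```

Emit:
send_rows:
  increments:
    - [4.5,[0,0,0],[0,0,0]]
    - [3.5,[0,0,0],[0,0,0]]
    - [3.5,[0,0,0],[0,0,0]]
    - [3.0,[0,0,0],[0,0,0]]
    - [3.0,[0,0,0],[0,0,0]]

```text
clock: 9.35
position: [0.5344, 0.1403, 0.0607]
ee_rot: [-3.141, 0.001, -0.002]
force: [-0.2, -1.6, 2.9]
width: 0.418
gripper_force: 14.9
```

Emit:
send_rows:
  increments:
    - [3.0,[0,0,-1],[0,0,0]]
    - [3.0,[0,0,-2.5],[0,0,0]]
    - [3.0,[0,0,-3.5],[0,0,0]]
    - [3.0,[0,0,-3],[0,0,0]]
    - [3.0,[0.6,1.5,-1],[0,0,0]]

```text
clock: 9.85
position: [0.5405, 0.1285, 0.1742]
ee_rot: [-3.139, -0.006, -0.007]
force: [0.8, 0.5, -1.9]
width: 0.417
gripper_force: 14.8
```

Emit:
send_rows:
  increments:
    - [3.0,[1,3,0],[0,0,0]]
    - [3.0,[1.3,3.5,0],[0,0,0]]
    - [3.0,[1.3,3.5,0],[0,0,0]]
    - [3.0,[1.3,3.5,0],[0,0,0]]
    - [3.0,[1.2,3,0],[0,0,0]]

```text
clock: 10.35
position: [0.601, -0.0419, 0.1708]
ee_rot: [3.141, -0.002, -0.0]
force: [0.0, 0.7, -2.3]
width: 0.419
gripper_force: 14.8
```

Emit:
send_rows:
  increments:
    - [3.0,[0.9,2,0],[0,0,0]]
    - [3.0,[0.5,1.5,0],[0,0,0]]
    - [3.0,[0,0,0],[0,0,0]]
    - [3.0,[0,0,0],[0,0,0]]

```text
clock: 10.75
position: [0.6145, -0.0734, 0.1703]
ee_rot: [-3.141, -0.001, 0.001]
force: [-0.8, 0.2, -0.9]
width: 0.417
gripper_force: 14.8
```

```bash
python3 snap.py w7
```

```text
10.75 [ 0.6144595  -0.07340022  0.17030846] 0.4173156612424918 [-0.75368558  0.20468342 -0.92580487]
```

View pics/w7.png

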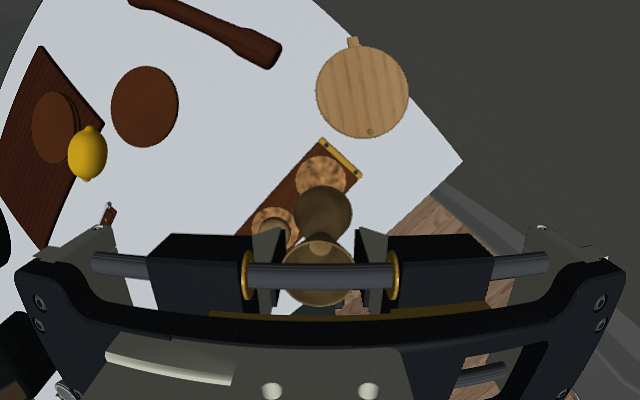

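Jigger is held over the end disc: foot at (323,213), disc behind it at about (321,178), salt box at (362,90). I'll check the foot against the disc numerically.

```bash
python3 - <<'E'
from h import *; import pickle; from cell import arm
np.set_printoptions(precision=4,suppress=True)
p=pickle.load(open('w7.pkl','rb'));I=cv2.imread('pics/w7.png')
W=cv2.cvtColor(I,cv2.COLOR_BGR2HSV)
zf=.1703-.0607+.003
for r in(200,206,212,218): print(r,''.join(f'{v:4d}' for v in W[r,286:360:2,2]))
m=cv2.morphologyEx(((W[...,2]>115)&(W[...,1]>70)).astype(np.uint8),cv2.MORPH_OPEN,np.ones((3,3)))
c,st,mm=blob(m,(321,170)); P=cont(mm); print(c,st,circ(p,P[P[:,1]<182],.013))
L,Rr=294,351
for x in(L,Rr,(L+Rr)/2): print(onz(ray(p,(x,213),1),zf))
print(arm.observe()['position'])
E
```

```text
200   68  66  68  67  70  61  58  57  62  64  59  58  55  56  58  58  60  60  57  62  61  63  61  57  55  52  48  48  48  50  46  78 208 203 202 202 202
206   65  69  73  73  65  55  59  60  58  57  60  56  57  56  53  54  55  59  62  60  65  66  67  65  66  64  61  56  54  57  55  54  62 210 201 203 203
212  152 130  61  78  44  53  54  53  56  54  53  55  55  56  57  58  59  60  62  64  65  66  67  67  69  67  67  63  60  60  61  54  48 127 203 202 202
218  140 103  96 150  73  43  48  51  56  57  52  55  59  62  67  66  65  67  68  68  72  71  70  70  71  69  69  65  61  62  61  55  45 174 203 202 202
[319.9743 174.3302] [ 296  156   50   37 1169] (array([ 0.6209, -0.0738]), np.float64(0.018680527719417986))
[ 0.6137 -0.0537  0.1126]
[ 0.6137 -0.0959  0.1126]
[ 0.6137 -0.0748  0.1126]
[ 0.6145 -0.0727  0.1704]
```

Emit:
send_rows:
  increments:
    - [3.0,[0.15,0,2],[0,0,0]]
    - [3.0,[0,0,2.5],[0,0,0]]
    - [3.0,[0,0,2.5],[0,0,0]]
    - [3.0,[0,0,1.5],[0,0,0]]
    - [3.0,[0,0,0.5],[0,0,0]]

```text
clock: 11.3
position: [0.6152, -0.0733, 0.0788]
ee_rot: [-3.141, -0.002, 0.004]
force: [-0.7, -0.0, -0.5]
width: 0.416
gripper_force: 14.8
```

Emit:
send_rows:
  increments:
    - [3.0,[0,0,0.2],[0,0,0]]
    - [3.0,[0,0,0.1],[0,0,0]]
    - [3.0,[0,0,0],[0,0,0]]

```text
clock: 11.6
position: [0.6171, -0.0745, 0.0782]
ee_rot: [3.142, -0.0, 0.002]
force: [1.1, -0.2, -0.6]
width: 0.419
gripper_force: 14.8
```

Emit:
send_rows:
  increments:
    - [3.0,[-0.1,-0.1,0.1],[0,0,0]]
    - [3.0,[0,0,0.1],[0,0,0]]
    - [3.0,[0,0,0.1],[0,0,0]]
    - [3.0,[0,0,0],[0,0,0]]

```text
clock: 12.0
position: [0.6153, -0.0737, 0.0742]
ee_rot: [3.142, -0.001, -0.0]
force: [0.2, -0.3, -1.3]
width: 0.419
gripper_force: 14.8
```

Emit:
send_rows:
  increments:
    - [3.0,[0,0,0.1],[0,0,0]]
    - [3.0,[0,0,0],[0,0,0]]

```text
clock: 12.2
position: [0.6158, -0.0738, 0.0737]
ee_rot: [3.141, -0.001, 0.001]
force: [-0.5, 0.0, 3.3]
width: 0.419
gripper_force: 14.9
```

Emit:
send_rows:
  increments:
    - [5,[0,0,0],[0,0,0]]
    - [6.5,[0,0,0],[0,0,0]]
    - [6.5,[0,0,0],[0,0,0]]
    - [6.5,[0,0,0],[0,0,0]]
    - [6.5,[0,0,-1],[0,0,0]]

```text
clock: 12.7
position: [0.6144, -0.0736, 0.0823]
ee_rot: [-3.141, 0.0, 0.004]
force: [-0.0, -0.1, -0.5]
width: 0.704
gripper_force: 0.0
```

Emit:
send_rows:
  increments:
    - [6.5,[0,0,-3],[0,0,0]]
    - [6.5,[0,0,-4],[0,0,0]]
    - [6.5,[0,0,-4],[0,0,0]]
    - [6.5,[-2,-3,0],[0,0,0]]
    - [6.5,[-2,-4,0],[0,0,0]]

```text
clock: 13.2
position: [0.5763, -0.0051, 0.1953]
ee_rot: [3.141, -0.008, 0.006]
force: [-0.5, 2.0, -1.8]
width: 0.71
gripper_force: 0.0
```

Emit:
send_rows:
  increments:
    - [5,[-2,-4,0],[0,0,0]]
    - [5,[-2.5,-4.5,0],[0,0,0]]
    - [5,[-2.5,-4.5,0],[0,0,0]]
    - [5,[-2.5,-4.5,0],[0,0,0]]
    - [5,[-2.5,-4.5,0],[0,0,0]]

```text
clock: 13.7
position: [0.4573, 0.2129, 0.1942]
ee_rot: [-3.141, 0.001, -0.002]
force: [0.9, 0.6, -0.6]
width: 0.545
gripper_force: 0.0
```

Emit:
send_rows:
  increments:
    - [5,[-2,-2,0],[0,0,-0.14]]
    - [5,[-2,-2,0],[0,0,-0.14]]
    - [5,[0,0,0],[0,0,-0.14]]
    - [5,[0,0,0],[0,0,-0.14]]
    - [5,[0,0,0],[0,0,-0.14]]

```text
clock: 14.2
position: [0.4156, 0.2486, 0.194]
ee_rot: [2.947, 1.086, 0.002]
force: [-0.3, -0.3, 0.1]
width: 0.541
gripper_force: 0.0
```

Emit:
send_rows:
  increments:
    - [5,[0,0,0],[0,0,-0.13]]
    - [5,[0,0,0],[0,0,0]]
    - [5,[0,0,0],[0,0,0]]

```text
clock: 14.5
position: [0.4159, 0.2482, 0.1936]
ee_rot: [2.878, 1.26, 0.001]
force: [-0.4, 0.3, -0.5]
width: 0.542
gripper_force: 0.0
```

```bash
python3 snap.py w8
```

```text
14.5 [0.41589027 0.24822384 0.19362425] 0.542075212409475 [-0.39165949  0.26554106 -0.460083  ]
```

View pics/w8.png

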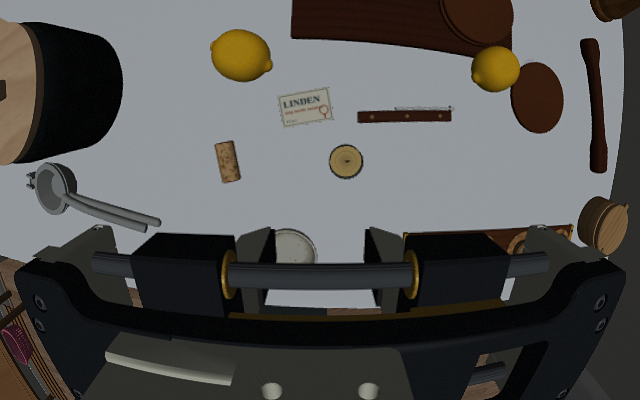

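Cork at (228,161), slightly turned; tea light at (346,161). I'll measure both.

```bash
cat > m.py <<'E'
from h import *; import pickle,sys; from cell import arm
from scipy.spatial.transform import Rotation as Ro
np.set_printoptions(precision=4,suppress=True)
n=sys.argv[1]; p=pickle.load(open(n+'.pkl','rb'));W=cv2.cvtColor(cv2.imread(f'pics/{n}.png'),cv2.COLOR_BGR2HSV);pt=arm.camera_params('top')
s=arm.observe();R=Ro.from_rotvec(s['ee_rot']).as_matrix();print('tcp',s['position'],'tooly deg',np.degrees(np.arctan2(R[1,1],R[0,1])))
for nm,z,tp,g in(('cork',.0115,(247.93,261.91),(.351,.333)),('tea',.012,(281.35,226.4),(.449,.239))):
    sd=proj(p,[*g,z],1)
    c,st,mm=blob((W[...,1]>60)|(W[...,2]<90),sd);P=cont(mm)
    X=onz(ray(p,c,1),z);print(nm,c,st,X,'tri',tri(ray(p,c,1),ray(pt,tp)),'tool shift cm',100*(R.T@(X-s['position']))[:2])
    Q=np.array([onz(ray(p,q,1),z)[:2] for q in P],np.float32)*1000
    r=cv2.minAreaRect(Q);b=cv2.boxPoints(r);e=[b[1]-b[0],b[2]-b[1]];e=max(e,key=np.linalg.norm);print(np.array(r[0]),r[1],'long axis deg',np.degrees(np.arctan2(e[1],e[0]))%180)
E
python3 m.py w8
```

```text
tcp [0.4159 0.2482 0.1935] tooly deg -42.680380922164275
cork [227.4368 161.2816] [215 141  26  42 760] [0.3506 0.3328 0.0115] tri (array([0.3508, 0.3323, 0.0118]), np.float64(0.0009651651404183081)) tool shift cm [  1.7873 -10.5379]
[350.3046 332.6938] (46.58592224121094, 23.327659606933594) long axis deg 56.3523
tea [345.5713 161.297 ] [329 144  34  35 926] [0.4487 0.2408 0.012 ] tri (array([0.449 , 0.2393, 0.0062]), np.float64(0.001519175853921398)) tool shift cm [1.6736 2.913 ]
[448.8632 240.8811] (38.549720764160156, 37.08116912841797) long axis deg 47.634323
```

Emit:
send_rows:
  increments:
    - [5,[0.3,-2.5,0],[0,0,0]]
    - [5,[0.5,-2.7,0],[0,0,0]]
    - [5,[0.5,-2.7,0],[0,0,0]]
    - [5,[0.5,-2.6,0],[0,0,0]]
    - [5,[0,0,2],[0,0,-0.079]]

```text
clock: 15.05
position: [0.3488, 0.3372, 0.1755]
ee_rot: [-2.818, -1.381, -0.008]
force: [0.3, -0.2, -0.3]
width: 0.546
gripper_force: 0.0
```

Emit:
send_rows:
  increments:
    - [5,[0,0,2],[0,0,-0.079]]
    - [5,[0,0,3],[0,0,0]]
    - [5,[0,0,2],[0,0,0]]
    - [5,[0,0,0],[0,0,0]]
    - [5,[0,0,0],[0,0,0]]

```text
clock: 15.55
position: [0.3504, 0.3327, 0.1037]
ee_rot: [2.767, 1.488, -0.0]
force: [0.1, -0.8, -0.6]
width: 0.545
gripper_force: 0.0
```

```bash
python3 snap.py w9; python3 m.py w9
```

```text
15.55 [0.35038038 0.33267944 0.10366466] 0.5454743636476644 [ 0.05219471 -0.77927504 -0.61907859]
tcp [0.3507 0.3331 0.1042] tooly deg -33.458673744841136
cork [319.0536 198.2244] [ 306  170   27   58 1475] [0.3505 0.3332 0.0115] tri (array([0.3507, 0.3325, 0.0097]), np.float64(0.0009984837194610065)) tool shift cm [-0.0135 -0.027 ]
[350.0961 332.3333] (50.49410629272461, 22.35468292236328) long axis deg 55.780403
tea [270.4491 268.434 ] [     0      0    640    400 121569] [0.2754 0.3015 0.012 ] tri (array([0.3816, 0.2854, 0.1328]), np.float64(0.15821088121151541)) tool shift cm [-6.8007 -4.5464]
[232.5141 151.6533] (970.7842407226562, 2120.868408203125) long axis deg 146.43825
```

Emit:
send_rows:
  increments:
    - [5,[0,0,2],[0,0,0]]
    - [5,[0,0,2.5],[0,0,0]]
    - [5,[0,0,2.5],[0,0,0]]
    - [5,[0,0,2],[0,0,0]]
    - [5,[0,0,0.5],[0,0,0]]
  force: 8

```text
clock: 16.1
position: [0.3506, 0.3323, 0.0078]
ee_rot: [2.766, 1.488, -0.001]
force: [-0.3, -0.9, 0.6]
width: 0.54
gripper_force: 0.0
```

Emit:
send_rows:
  increments:
    - [5,[0,0,0],[0,0,0]]
    - [3,[0,0,0],[0,0,0]]
    - [2,[0,0,0],[0,0,0]]
    - [1.5,[0,0,0],[0,0,0]]
    - [1.5,[0,0,0],[0,0,0]]

```text
clock: 16.6
position: [0.3508, 0.3326, 0.0087]
ee_rot: [-2.766, -1.489, -0.001]
force: [-0.7, 0.3, 1.6]
width: 0.247
gripper_force: 5.6
```

Emit:
send_rows:
  increments:
    - [1.5,[0,0,0],[0,0,0]]
    - [1.5,[0,0,0],[0,0,0]]
    - [1.5,[0,0,0],[0,0,0]]

```text
clock: 16.9
position: [0.3508, 0.3326, 0.0087]
ee_rot: [2.766, 1.489, 0.001]
force: [0.5, -1.0, 7.7]
width: 0.245
gripper_force: 8.0
```

Emit:
send_rows:
  increments:
    - [1.5,[0,0,-1],[0,0,0]]
    - [1.5,[0,0,-2.5],[0,0,0.079]]
    - [1.5,[0,0,-3],[0,0,0.08]]
    - [1.5,[0,0,-2],[0,0,0]]
    - [1.5,[-0.9,2,0],[0,0,0]]

```text
clock: 17.4
position: [0.3591, 0.3163, 0.0968]
ee_rot: [-2.87, -1.269, -0.009]
force: [0.3, 0.8, 0.4]
width: 0.247
gripper_force: 8.0
```

Emit:
send_rows:
  increments:
    - [1.5,[-1.5,4,0],[0,0,0]]
    - [1.5,[-1.5,4,0],[0,0,0]]
    - [1.5,[-1.5,4,0],[0,0,0]]
    - [1.5,[-1.5,4,0],[0,0,0]]
    - [1.5,[-1.5,4,0],[0,0,0]]

```text
clock: 17.9
position: [0.4563, 0.1203, 0.0939]
ee_rot: [-2.876, -1.265, -0.001]
force: [1.5, 0.9, -0.5]
width: 0.249
gripper_force: 8.0
```

Emit:
send_rows:
  increments:
    - [1.5,[-1.5,4,0],[0,0,0]]
    - [1.5,[-1.2,3,0],[0,0,0]]
    - [1.5,[-0.7,1.5,0],[0,0,0]]
    - [1.5,[0,0,0],[0,0,0]]
    - [1.5,[0,0,0],[0,0,0]]

```text
clock: 18.4
position: [0.4952, 0.0398, 0.0936]
ee_rot: [-2.875, -1.264, -0.0]
force: [-0.8, 0.2, -0.8]
width: 0.248
gripper_force: 8.0
```

```bash
python3 snap.py w10; python3 - <<'E'
from h import *; from cell import arm
from scipy.spatial.transform import Rotation as Ro
s=arm.observe();R=Ro.from_rotvec(s['ee_rot']).as_matrix();print(np.round(R.T@(np.array([.5045,.027,.03])-s['position'])*100,2))
E
```

```text
18.4 [0.49523781 0.03980404 0.0935688 ] 0.24836018167349475 [-0.81894868  0.23118054 -0.78208023]
[-0.36  1.61  6.36]
```

View pics/w10.png

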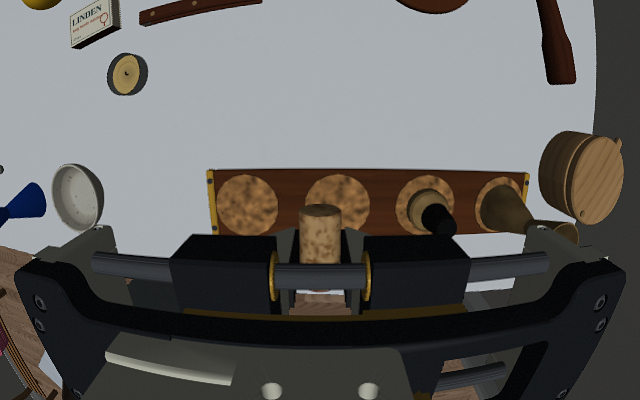

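Cork is held at (319,235), near the disc at (338,203). Row seen: left disc (246,205), stopper (425,207), jigger (500,208), salt box beyond it. I'll fix the disc positions from this view.

```bash
python3 - <<'E'
from h import *; import pickle; from cell import arm
from scipy.spatial.transform import Rotation as Ro
np.set_printoptions(precision=4,suppress=True)
p=pickle.load(open('w10.pkl','rb'));W=cv2.cvtColor(cv2.imread('pics/w10.png'),cv2.COLOR_BGR2HSV)
s=arm.observe();R=Ro.from_rotvec(s['ee_rot']).as_matrix()
m=cv2.morphologyEx(((W[...,2]>100)&(W[...,1]>60)).astype(np.uint8),cv2.MORPH_OPEN,np.ones((5,5)))
m[:, 296:344][200:]=0
for sd,lim in(((246,195),400),((338,185),199),((420,182),195)):
    c,st,mm=blob(m,sd);P=cont(mm);P=P[P[:,1]<lim];o,r=circ(p,P,.013);print(st,c,o,r,'centroid',onz(ray(p,c,1),.013),'shift',100*(R.T@(np.r_[o,.03]-s['position'])))
    X=[onz(ray(p,(u,205),1),.013) for u in(st[0],st[0]+st[2]-1)];print('mid cols shift',100*(R.T@((X[0]+X[1])/2-s['position'])), np.linalg.norm(X[0]-X[1]))
    print('top row',100*(R.T@(onz(ray(p,(st[0]+st[2]/2,st[1]),1),.013)-s['position']))[0]-2.7)
E
```

```text
[ 217  175   61   60 2534] [246.2084 205.7968] [0.4477 0.0784] 0.02317375737926828 centroid [0.449  0.0789 0.013 ] shift [-0.4043 -6.0516  6.3591]
mid cols shift [-0.2152 -5.9805  8.0591] 0.051565405620743486
top row -0.38438834454473136
[307 175  38  25 626] [325.5383 188.1997] [0.5079 0.0453] 0.011689135626632005 centroid [0.5072 0.0457 0.013 ] shift [1.217  0.6169 6.3569]
mid cols shift [-0.2112  0.5486  8.0562] 0.030005858739390802
top row -0.4271134669844785
[396 176  38  36 513] [411.6803 190.6667] [ 0.5649 -0.0036] 0.009679031999175223 centroid [ 0.5582 -0.0038  0.013 ] shift [1.4571 8.131  6.3537]
mid cols shift [-0.2557  8.0377  8.0529] 0.03304726969336131
top row -0.4736680379229936
```

Emit:
send_rows:
  increments:
    - [1.5,[-0.4,1.5,1],[0,0,0]]
    - [1.5,[0,0,2],[0,0,0]]
    - [1.5,[0,0,2],[0,0,0]]
    - [1.5,[0,0,1],[0,0,0]]
    - [1.5,[0,0,0.6],[0,0,0]]

```text
clock: 18.95
position: [0.5034, 0.0264, 0.0261]
ee_rot: [-2.875, -1.266, 0.002]
force: [0.3, 0.7, -0.1]
width: 0.25
gripper_force: 8.0
```

Emit:
send_rows:
  increments:
    - [1.5,[0,0,0],[0,0,0]]
    - [1.5,[0,0,0.1],[0,0,0]]
    - [1.5,[0,0,0.1],[0,0,0]]
    - [1.5,[0,0,0],[0,0,0]]

```text
clock: 19.35
position: [0.5042, 0.0262, 0.0256]
ee_rot: [2.875, 1.265, 0.001]
force: [0.5, -0.4, -0.6]
width: 0.249
gripper_force: 8.0
```

Emit:
send_rows:
  increments:
    - [1.5,[0,0,0.1],[0,0,0]]
    - [1.5,[0,0,0.1],[0,0,0]]
    - [1.5,[0,0,0.1],[0,0,0]]
    - [1.5,[0,0,0],[0,0,0]]

```text
clock: 19.75
position: [0.5038, 0.0262, 0.0221]
ee_rot: [-2.876, -1.265, 0.0]
force: [-0.0, -0.4, -0.1]
width: 0.249
gripper_force: 8.0
```

Emit:
send_rows:
  increments:
    - [1.5,[0,0,0.1],[0,0,0]]
    - [1.5,[0,0,0],[0,0,0]]

```text
clock: 19.95
position: [0.5039, 0.0263, 0.0214]
ee_rot: [2.875, 1.265, 0.0]
force: [-1.6, -0.2, 3.4]
width: 0.244
gripper_force: 8.0
```

Emit:
send_rows:
  increments:
    - [3.5,[0,0,0],[0,0,0]]
    - [4.2,[0,0,0],[0,0,0]]
    - [4.2,[0,0,0],[0,0,0]]
    - [4.2,[0,0,-1],[0,0,0]]
    - [4.2,[0,0,-2.5],[0,0,0]]

```text
clock: 20.45
position: [0.5025, 0.0261, 0.0556]
ee_rot: [-2.874, -1.265, 0.005]
force: [0.7, -0.2, 0.5]
width: 0.455
gripper_force: 0.0
```

Emit:
send_rows:
  increments:
    - [4.2,[0,0,-3],[0,0,0]]
    - [5.8,[0.5,-1,-3],[0,0,0]]
    - [5.8,[2,-3,0],[0,0,0]]
    - [5.8,[2.5,-4,0],[0,0,0]]
    - [5.8,[2.5,-4,0],[0,0,0]]

```text
clock: 20.95
position: [0.466, 0.1636, 0.1173]
ee_rot: [2.877, 1.262, 0.002]
force: [1.2, 0.1, 0.5]
width: 0.63
gripper_force: 0.0
```

Emit:
send_rows:
  increments:
    - [5.8,[2.5,-3.6,0],[0,0,0]]
    - [5.8,[2,-3,0],[0,0,0]]
    - [5.8,[0,0,0],[0,0,0]]
    - [5.8,[0,0,0],[0,0,0]]

```text
clock: 21.35
position: [0.4474, 0.2412, 0.1167]
ee_rot: [2.874, 1.268, 0.0]
force: [-0.5, 0.2, -0.1]
width: 0.632
gripper_force: 0.0
```

```bash
python3 snap.py w11; python3 m.py w11 | grep -A1 -E 'tcp|tea'
```

```text
21.35 [0.44744489 0.24115485 0.11670003] 0.6324297592315673 [-0.54282853  0.19240249 -0.06353347]
tcp [0.4479 0.2398 0.1165] tooly deg -42.50445138596817
cork [322.9492 317.7009] [    0   186   640   214 98005] [0.3586 0.1384 0.0115] tri (array([0.3897, 0.2646, 0.1658]), np.float64(0.12098195013895349)) tool shift cm [-13.5088   0.2628]
--
tea [320.811  193.8203] [ 300  172   43   44 1508] [0.449 0.241 0.012] tri (array([0.4488, 0.2394, 0.0075]), np.float64(0.0018651371188650044)) tool shift cm [ 0.1664 -0.0072]
[449.0529 240.8252] (39.481689453125, 37.283294677734375) long axis deg 47.561317
```

View pics/w11.png

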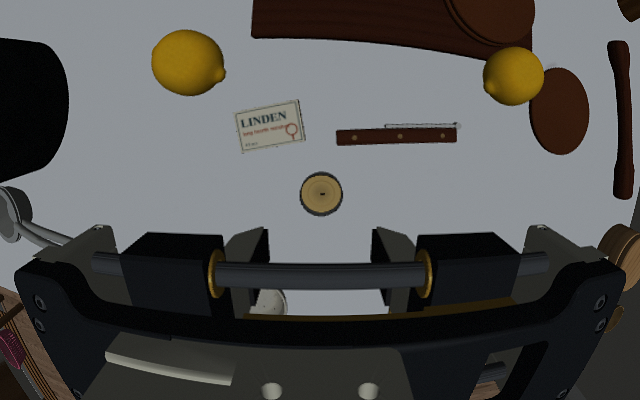

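The tea light sits at (321,194), centred between the fingers. Going down.

Emit:
send_rows:
  increments:
    - [5.8,[0.15,0,2],[0,0,0]]
    - [5.8,[0,0,3],[0,0,0]]
    - [5.8,[0,0,3],[0,0,0]]
    - [5.8,[0,0,2],[0,0,0]]
    - [5.8,[0,0,0.6],[0,0,0]]
  force: 6

```text
clock: 21.9
position: [0.4485, 0.2389, 0.0084]
ee_rot: [2.876, 1.261, -0.005]
force: [1.5, -0.5, -0.5]
width: 0.632
gripper_force: 0.0
```

Emit:
send_rows:
  increments:
    - [5.8,[0,0,0.3],[0,0,0]]
    - [5.8,[0,0,0],[0,0,0]]

```text
clock: 22.1
position: [0.4495, 0.2411, 0.0078]
ee_rot: [2.876, 1.263, 0.001]
force: [0.4, 1.0, 0.5]
width: 0.632
gripper_force: 0.0
```

Emit:
send_rows:
  increments:
    - [5.8,[0,0,0.35],[0,0,0]]
    - [4.5,[0,0,0],[0,0,0]]
    - [3.5,[0,0,0],[0,0,0]]
    - [3.3,[0,0,0],[0,0,0]]
    - [3.3,[0,0,0],[0,0,0]]

```text
clock: 22.6
position: [0.449, 0.2416, 0.004]
ee_rot: [2.876, 1.265, 0.001]
force: [0.5, 0.8, 1.7]
width: 0.401
gripper_force: 6.0
```

Emit:
send_rows:
  increments:
    - [3.3,[0,0,0],[0,0,0]]
    - [3.3,[0,0,0],[0,0,0]]

```text
clock: 22.8
position: [0.449, 0.2416, 0.0039]
ee_rot: [2.876, 1.265, 0.001]
force: [0.2, -0.9, 5.2]
width: 0.394
gripper_force: 6.0
```

Emit:
send_rows:
  increments:
    - [3.3,[0,0,-1],[0,0,0]]
    - [3.3,[0,0,-2.5],[0,0,0]]
    - [3.3,[0,0,-3],[0,0,0]]
    - [3.3,[-0.5,0.5,-2.5],[0,0,0]]
    - [3.3,[-2,2,0],[0,0,0]]

```text
clock: 23.3
position: [0.4519, 0.2102, 0.0977]
ee_rot: [-2.871, -1.27, -0.011]
force: [1.3, -0.3, -0.0]
width: 0.4
gripper_force: 6.0
```

Emit:
send_rows:
  increments:
    - [3.3,[-3,2.6,0],[0,0,0]]
    - [3.3,[-3,2.7,0],[0,0,0]]
    - [3.3,[-2.4,2.3,0],[0,0,0]]
    - [3.3,[-1,0.9,0],[0,0,0]]
    - [3.3,[0,0,0],[0,0,0]]

```text
clock: 23.8
position: [0.4495, 0.0775, 0.094]
ee_rot: [2.877, 1.26, -0.001]
force: [0.1, 0.1, -0.3]
width: 0.399
gripper_force: 6.0
```

```bash
python3 snap.py w12; python3 - <<'E'
from h import *; from cell import arm
from scipy.spatial.transform import Rotation as Ro
s=arm.observe();R=Ro.from_rotvec(s['ee_rot']).as_matrix();print(np.round(R.T@(np.array([.4487,.0776,.017])-s['position'])*100,2))
E
```

```text
23.8 [0.44950113 0.07746734 0.09395489] 0.3985728574879527 [ 0.10721234  0.05997525 -0.31715471]
[-0.21  0.05  7.71]
```

View pics/w12.png

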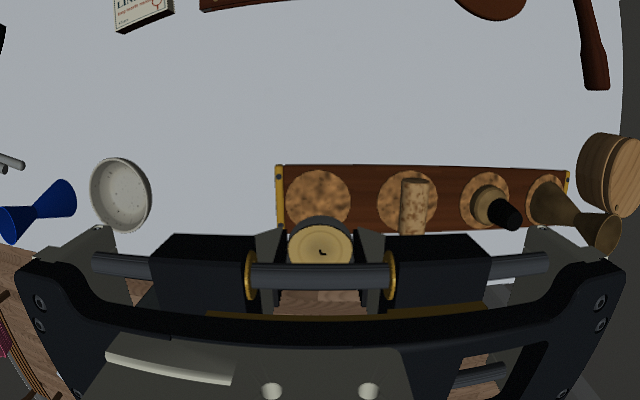

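The tea light is held over the left disc (centre about (318,199)); cork, stopper and jigger stand on their discs. I'll check the last centring.

```bash
python3 - <<'E'
from h import *; import pickle; from cell import arm
from scipy.spatial.transform import Rotation as Ro
p=pickle.load(open('w12.pkl','rb'));W=cv2.cvtColor(cv2.imread('pics/w12.png'),cv2.COLOR_BGR2HSV)
s=arm.observe();R=Ro.from_rotvec(s['ee_rot']).as_matrix();T=lambda uv,z:100*(R.T@(onz(ray(p,uv,1),z)-s['position']))[:2]
m=cv2.morphologyEx(((W[...,2]>100)&(W[...,1]>60)).astype(np.uint8),cv2.MORPH_OPEN,np.ones((5,5)));m[212:]=0
c,st,mm=blob(m,(318,185));print(st)
print('disc x',T((st[0]+st[2]/2,st[1]),.013)[0]-2.7,'y',(T((st[0],199),.013)+T((st[0]+st[2]-1,199),.013))[1]/2)
# tea light far edge row
col=W[205:225,320,2];print(col); print('tea far edge->centre x',T((320,216),s['position'][2]+.011)[0]-1.9)
E
```

```text
[ 286  170   64   42 1742]
disc x -0.15920351461244708 y -0.039003916862503596
[143 136 131 124 118 111 115 126 140 134  67  44  44  45  45  45  46  47
  35  47]
tea far edge->centre x 0.15053354995057688
```

Emit:
send_rows:
  increments:
    - [3.3,[-0.25,0,1.5],[0,0,0]]
    - [3.3,[0,0,2],[0,0,0]]
    - [3.3,[0,0,2],[0,0,0]]
    - [3.3,[0,0,1],[0,0,0]]
    - [3.3,[0,0,0.5],[0,0,0]]

```text
clock: 24.35
position: [0.4475, 0.0791, 0.0231]
ee_rot: [-2.873, -1.268, 0.001]
force: [-0.1, -1.0, 0.5]
width: 0.4
gripper_force: 6.0
```

Emit:
send_rows:
  increments:
    - [3.3,[0,0,0.2],[0,0,0]]
    - [3.3,[0,0,0.1],[0,0,0]]
    - [3.3,[0,0,0],[0,0,0]]

```text
clock: 24.65
position: [0.4482, 0.0778, 0.0212]
ee_rot: [2.876, 1.265, 0.001]
force: [-0.3, 0.1, -0.6]
width: 0.401
gripper_force: 6.0
```

Emit:
send_rows:
  increments:
    - [3.3,[0,0,0.1],[0,0,0]]
    - [3.3,[0,0,0.1],[0,0,0]]
    - [3.3,[0,0,0.1],[0,0,0]]
    - [3.3,[0,0,0],[0,0,0]]

```text
clock: 25.05
position: [0.4478, 0.0775, 0.0177]
ee_rot: [2.876, 1.265, -0.0]
force: [0.9, -0.9, -1.0]
width: 0.4
gripper_force: 6.0
```

Emit:
send_rows:
  increments:
    - [3.3,[0,0,0.1],[0,0,0]]
    - [3.3,[0,0,0],[0,0,0]]

```text
clock: 25.25
position: [0.448, 0.0776, 0.0168]
ee_rot: [2.876, 1.265, 0.0]
force: [0.1, -0.2, 2.4]
width: 0.398
gripper_force: 6.0
```

Emit:
send_rows:
  increments:
    - [4.5,[0,0,0],[0,0,0]]
    - [5.5,[0,0,0],[0,0,0]]
    - [5.5,[0,0,0],[0,0,0]]
    - [5.5,[0,0,-1],[0,0,0]]
    - [5.5,[0,0,-3],[0,0,0]]

```text
clock: 25.75
position: [0.4462, 0.0773, 0.056]
ee_rot: [-2.874, -1.265, 0.007]
force: [0.4, -0.6, 1.0]
width: 0.6
gripper_force: 0.0
```

Emit:
send_rows:
  increments:
    - [5.5,[0,0,-4],[0,0,0]]
    - [5.5,[0,0,-5],[0,0,0]]
    - [5.5,[0,0,-5],[0,0,0]]
    - [5.5,[-1,3,-4],[0,0,0]]
    - [5.5,[-1,3,0],[0,0,0]]

```text
clock: 26.25
position: [0.4811, 0.024, 0.2424]
ee_rot: [2.871, 1.267, 0.014]
force: [-0.1, -0.5, -0.6]
width: 0.599
gripper_force: 0.0
```

Emit:
send_rows:
  increments:
    - [5.5,[-1,3,0],[0,0,0]]
    - [5.5,[-0.5,2,0],[0,0,0]]
    - [5.5,[0,0,0],[0,0,0]]
    - [5.5,[0,0,0],[0,0,0]]

```text
clock: 26.65
position: [0.5046, -0.0213, 0.2358]
ee_rot: [-2.874, -1.264, 0.001]
force: [-0.0, 1.0, 0.6]
width: 0.598
gripper_force: 0.0
```

```bash
python3 snap.py w13; python3 - <<'E'
import cv2
i=cv2.imread('pics/w13.png')[110:240,200:460]
cv2.imwrite('pics/w13c.png',cv2.resize(i,None,fx=3,fy=3,interpolation=cv2.INTER_CUBIC))
E
```

```text
26.65 [ 0.50455687 -0.0213122   0.23578337] 0.59761264807826 [-0.01204264  1.00644322  0.57997881]
```

View pics/w13c.png

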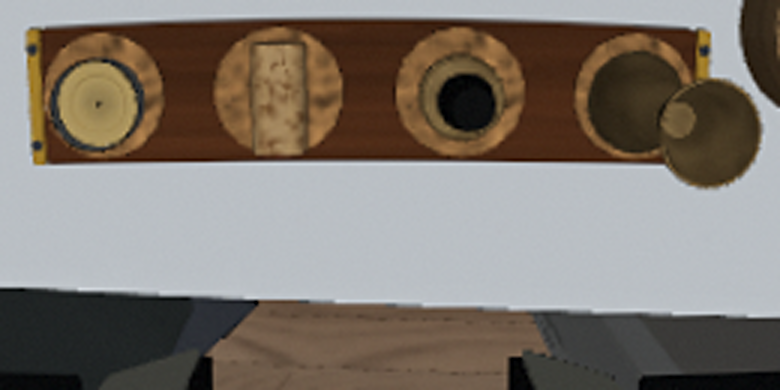

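The closing view, in crop pixels, shows the row in order from the bowl end to the salt-box end. Tea light (98,105) is on its disc (103,95), cork (280,99) on (279,90), stopper knob (462,97) on (460,91) and jigger foot (640,103) on (636,95). Allowing for perspective, each piece is within about 3 mm of its disc centre, upright and released, and the arm is clear. I'll hand it in.

```bash
python3 -c "
from cell import arm
print(arm.sign_off())"
```

```text
the job is handed in; nothing more can be done
None
```

The jigger, stopper, cork and tea light are set by height from the salt-box end, each within about 3 mm of its disc centre and released; I handed the job in at about 27 s, and no verdict came back.

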